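# Click the type wheel of a tag embosser to its bar station and strike the tag

### The arm

A 7-joint arm with a two-finger parallel gripper is mounted at the origin on the work surface. World frame = base frame: x ahead of the robot, y to its left, z up, the work surface at z = 0. Lengths are in m, angles in rad, forces in N, time in s.
With the tool pointing down it reaches from about 0.425 to 0.95 m from the base axis. Payload 4.7 kg.
Tool frame: the origin (TCP) lies at the very end of the fingers, on their centre line; the grasp point (between the pads) lies 19 mm behind it; z points along the fingers, y is the line along which they close (so a half turn about z gives the same grasp; the last joint's range is limited). The gripper opens to 87 mm and grips with 3 to 60 N. Pads are 19 mm wide; open, the fingers measure 117 mm over their backs; the gripper's body (75 mm by 190 mm) begins 51 mm behind the grasp point.
Start: joints at [-0.029, 0.469, -0.049, 1.532, 0.024, 1.141, -0.082], TCP at [0.675, 0, 0.223] pointing down, gripper open.
Joint ranges: [-2.59, 2.59], [-0.33, 1.99], [-1.39, 1.29], [0.1, 2.45], [-1.04, 4.18], [0.21, 1.99], [-2.66, 2.66]. Speed limits (rad/s): [2.57, 2.57, 3.14, 3.14, 3.14, 3.14, 3.14].

### API

Orientations are given as a unit quaternion [w, x, y, z].
In Python, from rig import state, optics, job_done, nets gives the robot as it stands. The module is installed in compiled form; this text tells all that it offers.
- The arm moves only by the tool servo_tool, never from a script. Its argument "deltas" is a list of rows, each an object with "slide": the shift along the world's x, y, z in units of 60 mm (1.0 is 60 mm), a list of three; "rotation": the turn, a rotation vector about the world's x, y, z in units of 6 degrees (1.0 is 6 degrees), a list of three; "gripper": the finger opening in mm, from 0 to 87. A call has 1 to 20 rows; each row shifts and turns the commanded pose from where the row before left it; what a row does not reach is not made up. A row lasts 1/8 s, in which the tool goes at most 62.5 mm and 10.7 degrees, less where a joint would pass 70% of its speed; a pose out of reach is approached as far as the arm can. A call is refused whole if a number of a shift passes 1 or a number of a turn 1, either way. A call with a gripper value outside its range is refused whole. The fingers move at their own pace and stop on an object; "newtons" is the grip in N (left out, the last holds). Time passes only in rows, so rows that do not move let the fingers close. It gives the time, the measured TCP pose, the force, the opening and the grip force at its end, in the units of the state.
- state(): the state, without advancing time (a new reading comes with each control period).
- optics.get_image(name): name is "scene" or "side" or "wrist"; returns a dict with "color" (480x640x3 uint8, blue, green, red), "camera_matrix" (3x3 intrinsics, pixels), "rvec" (rotation vector, rad) and "tvec" (3), from world to camera coordinates, as OpenCV has them. Camera axes: x right, y down, z forward; pixel columns grow to the right and rows downward; lengths in m; the calibration is good to about 2 mm. The wrist camera is an equidistant fisheye: a pixel r from the principal point sees the ray r / f radians off the axis. A picture is of the moment at which its call begins. There is no depth.
- job_done(): hands the job in; it is judged then, once.
Trained networks look in a picture, given as the dict that the camera call returned (one of the last four; its "shot" number tells which), for a name from the list of things; names that differ only in an ending like _2 or _b are one class to them, and where a whole thing is asked for, a point or a joint stands for the part that bears it (a point fixed in the world has none). Each returns a list of dicts, best first, with "confidence" (0 to 1); they miss things now and then, are a little off and sometimes report something else, mostly with a low value. They report only what shows in the picture. A call takes as long as a camera call.
- nets.boxes_of(picture, label): "box" ([left, top, right, bottom] in pixels, round what is visible of it).
- nets.spot_point(picture, label): "location" ([row, column] in pixels: a listed point, or the origin of a listed thing).
The state is a dict: "time": time; "joint_positions": joint angles; "joint_velocities": joint speeds; "joint_torque": joint torques, N m; "position": TCP position; "orientation": TCP orientation; "wrist_force": force on the tool from outside, world axes, zero at the start; "torque": the same for the moment, N m; "opening": finger opening in m; "gripper_force": force on a finger pad.
Only numpy, scipy, OpenCV 4.12 (cv2) and the standard library are available. Lean on these libraries where they do the work, as an engineer would, in place of code of your own. Each camera call takes 0.05 s, during which the arm holds its last target. There are 200 camera calls.

### The job

A blank tag is loaded in the bench tag embosser. With a fingertip, flick the finger tabs on the rim of its black type wheel so that it clicks round anticlockwise (seen from above), until the station with the long raised bar (the others have small round studs) sits in its click at the pointer on the base, and do not go past it. Then, and not before, press the ball-ended side lever right down to strike the tag and let it spring all the way up again, without picking up or shifting anything that stands around the machine.

Things in the scene. Friction and masses are not known exactly. Their poses are not given: they have to be found in the camera images.
- embosser: bench tag embosser bolted to the bench: green cast base 255 x 190 mm, 22 mm thick (x -115 to 140 mm), with a column and head behind the wheel (x 26 to 141, y -31 to 31, up to 150 mm high). Origin: on the bench under the wheel's upright axis. Its -x points from the axis to the pointer (towards the robot, give or take the yaw), -y to the lever's side, z up. Tag clamp at (62, 95) mm, 84 mm high
- pointer (a point): nose of the pointer, a small steel bar with a wedge nose on the base in front of the wheel, 81 mm from the wheel's axis; its top is 30 mm above the bench, so that a fingertip at tab height passes over it
- wheel (a joint): angle of the type wheel (rad), grows anticlockwise seen from above; 0 when the bar station is exactly at the pointer, negative while it has yet to come. It starts in a click, 1 to 3 clicks before the pointer. 8 stations: one click = 45 degrees = 0.785 rad. A sprung roller pulls it into the nearest click when let go, from up to half a click either side; turning it over takes 3 to 6 N at the tabs
- wheel_top (a point): on the wheel's upright axis, at the disc's top face, 82 mm above the bench. Black disc, radius 58 mm, 12 mm thick (70 to 82 mm above the bench). On top: seven round aluminium studs 13 mm across, 5 mm high, 46 mm from the axis, and one aluminium bar 36 x 11 mm, 6 mm high, lying radially. Spindle nut up to 96 mm. A second dial, radius 52 mm, lies below, 47 to 59 mm above the bench
- bar_tab (a point): top of the finger tab of the bar station, 70 mm from the axis, 82 mm above the bench; turns with the wheel. Each of the 8 stations has such a black tab, in line with its stud or bar: 9 mm wide, 12 mm high (70 to 82 mm above the bench), reaching from the disc to 76 mm from the axis. Tab middles are 45 mm apart at 58 mm radius, 57 mm at 73 mm: a fingertip fits between
- lever (a joint): angle of the side lever (rad): 0 at rest, up; grows as its ball is pressed down; stop at 0.45. It turns about a level axis along the embosser's x, at y = 0, 128 mm above the bench. A spring returns it: the ball takes about 4 N to start and 10 N at the stop
- ball (a point): centre of the black ball, 34 mm across, at the end of the lever, 155 mm from its axis. In the embosser's frame at rest (19, -151, 162) mm, at the stop (19, -151, 93) mm, never more than 4 mm farther out on the way
- tag_tray: loose grey plastic tray 90 x 120 x 28 mm with blank aluminium tags; to be left alone; origin at the centre of its underside
- bearing: loose steel bearing ring, 62 mm across, 16 mm high, lying flat; to be left alone; origin at the centre of its underside
- coupling: loose brass hose coupling, 48 mm across, 56 mm tall, standing; to be left alone; origin at the centre of its underside
- screwdriver: loose screwdriver lying on the bench; to be left alone; origin at the centre of its underside
- tin: loose round tin, 72 mm across, 110 mm tall, standing; to be left alone; origin at the centre of its underside
- carton: loose small carton 100 x 75 x 55 mm; to be left alone; origin at the centre of its underside
- tape_roll: loose roll of clear tape, 90 mm across, 24 mm high, lying flat; to be left alone; origin at the centre of its underside

How it is judged:
By the outcome, as a careful person would: the job done as asked, in the order asked, and still so for the second after the job is handed in, with the robot touching nothing.
It also fails if it takes over 51 s, if anything falls off the work surface, if the arm or the gripper's body presses on something with over 40 N, if the wrist force passes 120 N, or if a joint passes its speed limit or range.

## Working session

There is one attempt and no reset: what is moved stays moved. The work goes in short steps, Python scripts to look and compute and a tool call to move; the robot and the scene stay as the last step left them, time stands still between calls to the robot, and variables do not carry over. Pictures are saved under pics/ and viewed, at most 10 in all, crops included, and the job is handed in when it is done.

Besides the shell and the picture viewer there is one more tool, called as name(argument=value, ...) on one line, values as JSON. servo_tool: Moves the arm, as the interface text tells. Its arguments: {"type":"object","properties":{"deltas":{"type":"array"},"newtons":{"type":"number"}},"required":["deltas"]}

```bash
mkdir -p pics; cat > h.py <<'E'
import numpy as np, cv2
from rig import state, optics, nets
def proj(p,P):
    return cv2.projectPoints(np.array(P,float).reshape(-1,3),np.array(p["rvec"],float),np.array(p["tvec"],float),np.array(p["camera_matrix"],float),None)[0].reshape(-1,2)
def PM(p):
    R=cv2.Rodrigues(np.array(p["rvec"],float))[0]
    return np.array(p["camera_matrix"])@np.c_[R,np.array(p["tvec"],float).reshape(3)]
def tri(ps,uvs):
    A=[]
    for p,(u,v) in zip(ps,uvs):
        M=PM(p);A+=[u*M[2]-M[0],v*M[2]-M[1]]
    X=np.linalg.svd(np.array(A))[2][-1];return X[:3]/X[3]
def onz(p,uv,z):
    M=PM(p);u,v=uv
    A=np.array([u*M[2]-M[0],v*M[2]-M[1]]);return np.linalg.solve(A[:,:2],-(A[:,2]*z+A[:,3]))
E
python3 - <<'E'
from h import *
a=optics.get_image("scene");b=optics.get_image("side")
cv2.imwrite("pics/a.png",a["color"]);cv2.imwrite("pics/b.png",b["color"])
for n in ["pointer","wheel_top","bar_tab","ball","embosser","tag_tray","bearing","coupling","screwdriver","tin","carton","tape_roll"]:
    o=[]
    for p in(a,b):
        r=nets.spot_point(p,n); o.append((r[0]["location"][::-1],r[0]["confidence"]) if r else None)
    X=tri((a,b),[k[0] for k in o]) if all(o) else None
    print(n,[(np.round(k[0]),round(k[1],2)) if k else None for k in o],None if X is None else X.round(4))
print(state()["time"],state()["orientation"])
E
```

```text
pointer [(array([259., 262.]), 0.69), (array([382., 270.]), 0.87)] [ 0.4533 -0.058   0.0334]
wheel_top [(array([280., 265.]), 0.97), (array([345., 249.]), 0.67)] [ 0.5381 -0.0556  0.0765]
bar_tab [None, (array([338., 262.]), 0.78)] None
ball [(array([236., 280.]), 0.83), (array([358., 192.]), 0.64)] [ 0.568  -0.2011  0.1558]
embosser [(array([284., 287.]), 0.56), (array([347., 274.]), 0.89)] [ 0.5354 -0.0517  0.0024]
tag_tray [(array([320., 236.]), 0.62), (array([341., 326.]), 0.79)] [0.4712 0.1367 0.0014]
bearing [(array([219., 311.]), 0.71), (array([385., 250.]), 0.64)] [ 4.865e-01 -2.024e-01  4.000e-04]
coupling [(array([357., 272.]), 0.76), (array([278., 303.]), 0.98)] [ 0.6285  0.1122 -0.0009]
screwdriver [(array([212., 341.]), 0.64), (array([376., 237.]), 0.58)] [ 0.5352 -0.2635 -0.0052]
tin [(array([388., 247.]), 0.63), (array([252., 331.]), 0.57)] [0.6288 0.2291 0.0046]
carton [(array([219., 388.]), 0.74), (array([346., 218.]), 0.73)] [ 6.447e-01 -3.270e-01 -1.000e-04]
tape_roll [(array([168., 347.]), 0.97), (array([401., 226.]), 0.63)] [ 0.4875 -0.3405  0.0025]
1.3 [4.50328253e-05 7.07124064e-01 7.07089496e-01 3.35780423e-05]
```

View pictures.

```bash
python3 - <<'E'
import cv2,numpy as np
a=cv2.imread("pics/a.png")[190:340,170:370];b=cv2.imread("pics/b.png")[160:310,280:440]
cv2.imwrite("pics/c1.png",np.hstack([cv2.resize(a,(400,300)),]))
cv2.imwrite("pics/ab.png",np.vstack([cv2.resize(a[:, :],(400,300),interpolation=2),cv2.resize(b,(400,300*1),interpolation=2)]) if 0 else np.hstack([cv2.resize(a,(400,400),interpolation=2),cv2.resize(b,(400,400),interpolation=2)]))
E
```

```text
(no output)
```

View pics/ab.png

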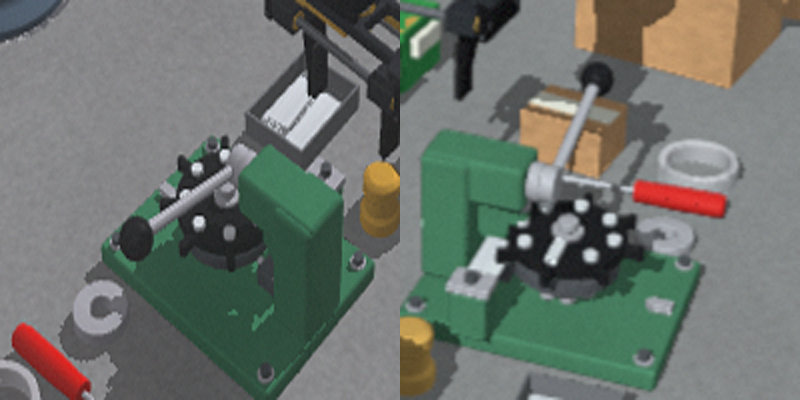

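View pics/b.png

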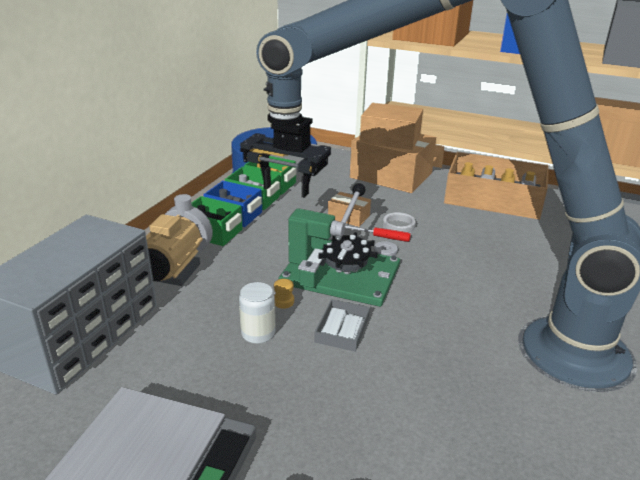

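```bash
cat >> h.py <<'E'
def und(w,uv):
    K=np.array(w["camera_matrix"]);d=(np.array(uv)-K[:2,2])/[K[0,0],K[1,1]]
    r=np.linalg.norm(d);ray=np.array([*(d/r*np.sin(r)),np.cos(r)])
    R=cv2.Rodrigues(np.array(w["rvec"],float))[0];t=np.array(w["tvec"],float).reshape(3)
    return -R.T@t, R.T@ray
def wonz(w,uv,z):
    c,d=und(w,uv);return (c+d*(z-c[2])/d[2])[:2]
E
python3 - <<'E'
from h import *
w=optics.get_image("wrist");cv2.imwrite("pics/w.png",w["color"])
b=optics.get_image("side")
print(und(w,(320.1,240.1)))
for n,z in [("pointer",.03),("wheel_top",.082),("bar_tab",.082),("ball",.162),("embosser",0)]:
    for p,f in((w,wonz),(b,onz)):
        r=nets.spot_point(p,n)
        for k in r[:2]: print(n,np.round(k["location"][::-1]),round(k["confidence"],2),f(p,k["location"][::-1],z).round(4))
E
```

```text
(array([0.67440841, 0.08073647, 0.38478094]), array([-0.00264613, -0.30161902, -0.95342486]))
pointer [129. 260.] 0.66 [ 0.4583 -0.0551]
wheel_top [173. 276.] 0.94 [ 0.5358 -0.051 ]
wheel_top [347. 249.] 0.71 [ 0.5335 -0.0442]
bar_tab [161. 203.] 0.86 [0.533  0.0195]
bar_tab [341. 260.] 0.75 [0.5264 0.0086]
ball [356. 193.] 0.76 [ 0.5675 -0.1817]
embosser [200. 248.] 0.59 [ 0.5367 -0.0505]
embosser [346. 274.] 0.89 [ 0.5381 -0.0577]
```

View pics/w.png

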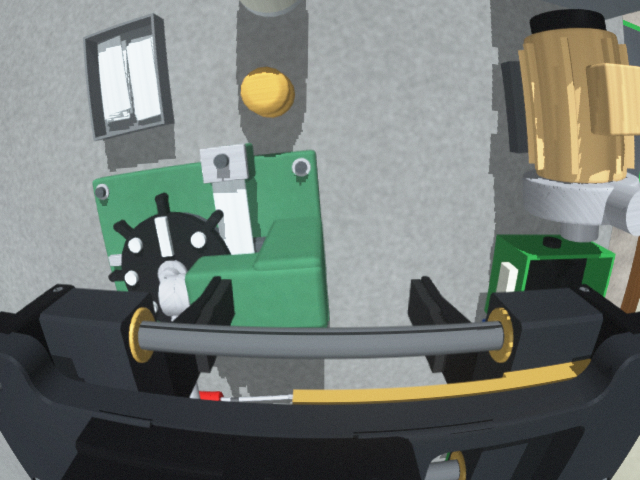

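The wrist view shows the bar pointing to world +y (column 163, rows 205-250). The pointer is towards -x, near (115, 262). That puts the wheel two clicks before the pointer. I'll close the gripper, turn it so the body is clear of the head, and move in front of the wheel.

servo_tool(deltas=[{"slide":[-0.24,-0.03,0],"rotation":[0,0,-0.91],"gripper":0},{"slide":[-0.24,-0.03,0],"rotation":[0,0,-0.91],"gripper":0},{"slide":[-0.24,-0.03,0],"rotation":[0,0,-0.91],"gripper":0},{"slide":[-0.24,-0.03,0],"rotation":[0,0,-0.91],"gripper":0},{"slide":[-0.24,-0.03,0],"rotation":[0,0,-0.91],"gripper":0},{"slide":[-0.24,-0.03,0],"rotation":[0,0,-0.91],"gripper":0},{"slide":[-0.24,-0.03,0],"rotation":[0,0,-0.91],"gripper":0},{"slide":[-0.24,-0.03,0],"rotation":[0,0,-0.91],"gripper":0},{"slide":[-0.24,-0.03,0],"rotation":[0,0,-0.91],"gripper":0},{"slide":[-0.24,-0.03,0],"rotation":[0,0,-0.91],"gripper":0},{"slide":[-0.24,-0.03,0],"rotation":[0,0,-0.91],"gripper":0},{"slide":[-0.24,-0.03,0],"rotation":[0,0,-0.91],"gripper":0},{"slide":[-0.24,-0.03,0],"rotation":[0,0,-0.91],"gripper":0},{"slide":[-0.24,-0.03,0],"rotation":[0,0,-0.91],"gripper":0},{"slide":[-0.24,-0.03,0],"rotation":[0,0,-0.91],"gripper":0},{"slide":[-0.24,-0.03,0],"rotation":[0,0,-0.91],"gripper":0}])

```text
time: 3.9
position: [0.4442, -0.0288, 0.2228]
orientation: [-0.0, 1.0, 0.021, 0.0]
wrist_force: [0.3, 0.4, -0.1]
opening: 0.0
gripper_force: 0.0
```

```bash
python3 - <<'E'
from h import *
w=optics.get_image("wrist");cv2.imwrite("pics/w2.png",w["color"])
s=optics.get_image("scene");b=optics.get_image("side")
for n,z in [("pointer",.03),("wheel_top",.082),("bar_tab",.082),("ball",.162),("embosser",0)]:
    o=[]
    for p,f in((w,wonz),(s,onz),(b,onz)):
        r=nets.spot_point(p,n)
        for k in r[:1]: print(n,p["shot"],np.round(k["location"][::-1]),round(k["confidence"],2),f(p,k["location"][::-1],z).round(4))
q=state();print(q["time"],q["position"],q["orientation"])
E
```

```text
pointer 5 [350. 199.] 0.87 [ 0.4546 -0.0567]
pointer 6 [256. 263.] 0.91 [ 0.4546 -0.0603]
pointer 7 [380. 270.] 0.75 [ 0.4545 -0.0699]
wheel_top 5 [349. 113.] 0.92 [ 0.5362 -0.0474]
wheel_top 6 [284. 266.] 0.59 [ 0.5465 -0.0562]
wheel_top 7 [347. 250.] 0.88 [ 0.5324 -0.0402]
bar_tab 5 [262. 117.] 0.68 [0.5303 0.0222]
bar_tab 6 [219. 313.] 0.28 [ 0.5542 -0.2439]
bar_tab 7 [338. 260.] 0.91 [0.5334 0.0092]
ball 5 [574.  90.] 0.64 [ 0.5699 -0.1994]
ball 6 [235. 283.] 0.84 [ 0.5756 -0.2117]
embosser 5 [345. 118.] 0.73 [ 0.5341 -0.0493]
embosser 6 [283. 286.] 0.78 [ 0.5324 -0.0478]
embosser 7 [346. 274.] 0.98 [ 0.538  -0.0582]
4.8 [ 0.44461206 -0.02876904  0.22255871] [3.87527246e-05 9.99734397e-01 2.30463318e-02 2.31648315e-06]
```

View pics/w2.png

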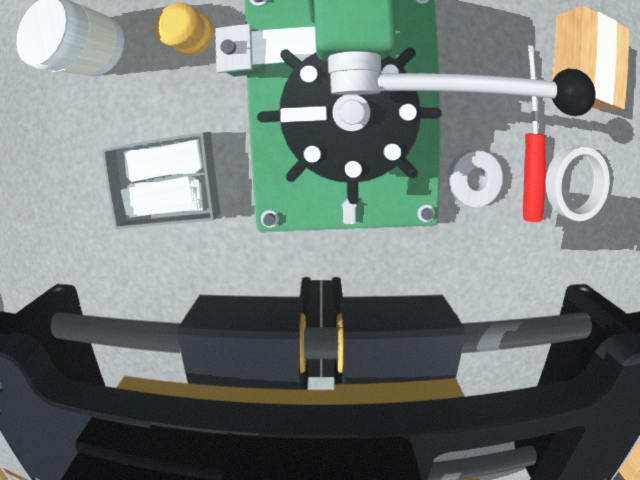

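```bash
python3 - <<'E'
from h import *
w=optics.get_image("wrist")
for n,uv,z in [("nut",(352,110),.096),("L",(259,117),.079),("R",(440,113),.079),("front",(353,203),.079),("FL",(289,179),.079),("FR",(411,172),.079),("boltL",(269,218),.025),("boltR",(427,213),.025),("cornL",(260,230),.022),("cornR",(438,226),.022),("ball",(574,91),.162),("tip",(322,279),.2226)]:
    print(n,wonz(w,uv,z).round(4))
E
```

```text
nut [ 0.5383 -0.0483]
L [0.5305 0.0257]
R [ 0.5433 -0.1239]
front [ 0.4616 -0.0551]
FL [ 0.4796 -0.0007]
FR [ 0.4911 -0.1025]
boltL [0.4314 0.0228]
boltR [ 0.4444 -0.1374]
cornL [0.4175 0.0324]
cornR [ 0.4305 -0.1522]
ball [ 0.5697 -0.1985]
tip [ 0.4539 -0.0289]
```

servo_tool(deltas=[{"slide":[-0.02,-0.06,-0.5],"rotation":[0,0,0.34],"gripper":0},{"slide":[0,0,-0.6],"rotation":[0,0,0],"gripper":0},{"slide":[0,0,-0.6],"rotation":[0,0,0],"gripper":0},{"slide":[0,0,-0.5],"rotation":[0,0,0],"gripper":0},{"slide":[0,0,-0.28],"rotation":[0,0,0],"gripper":0},{"slide":[0,0,0],"rotation":[0,0,0],"gripper":0},{"slide":[0.1,0.01,0],"rotation":[0,0,0],"gripper":0},{"slide":[0.1,0.01,0],"rotation":[0,0,0],"gripper":0},{"slide":[0.1,0.01,0],"rotation":[0,0,0],"gripper":0},{"slide":[0,0,0],"rotation":[0,0,0],"gripper":0}])

```text
time: 6.1
position: [0.4623, -0.0304, 0.0741]
orientation: [0.0, 0.999, 0.041, 0.001]
wrist_force: [-0.7, 0.3, 0.1]
opening: 0.0005
gripper_force: 0.0
```

```bash
python3 - <<'E'
from h import *
w=optics.get_image("wrist");cv2.imwrite("pics/w3.png",w["color"])
E
```

```text
(no output)
```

View pics/w3.png

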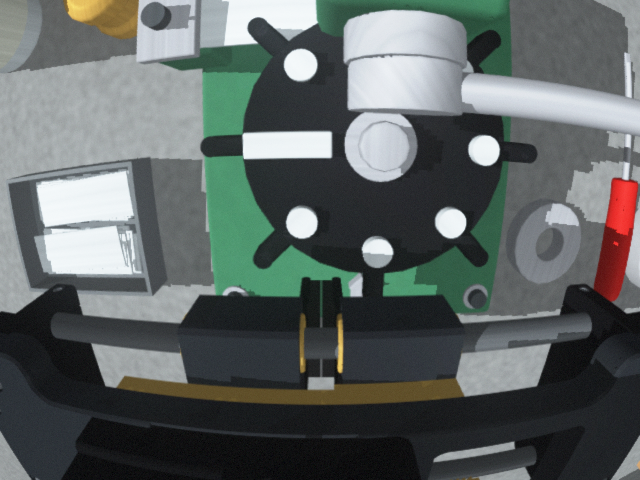

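The fingertip (322, 285) sits in the gap clockwise of the front tab (375, 285). I'll push it over and retract.

servo_tool(deltas=[{"slide":[0.01,-0.083,0],"rotation":[0,0,0],"gripper":0},{"slide":[0.01,-0.083,0],"rotation":[0,0,0],"gripper":0},{"slide":[0.01,-0.083,0],"rotation":[0,0,0],"gripper":0},{"slide":[0.01,-0.083,0],"rotation":[0,0,0],"gripper":0},{"slide":[0.01,-0.083,0],"rotation":[0,0,0],"gripper":0},{"slide":[0.01,-0.083,0],"rotation":[0,0,0],"gripper":0},{"slide":[0,-0.083,0],"rotation":[0,0,0],"gripper":0},{"slide":[0,-0.083,0],"rotation":[0,0,0],"gripper":0},{"slide":[0,0,0],"rotation":[0,0,0],"gripper":0}])

```text
time: 7.28
position: [0.465, -0.0717, 0.0738]
orientation: [0.0, 0.999, 0.04, 0.0]
wrist_force: [-0.3, 0.4, 0.5]
opening: 0.0003
gripper_force: 0.0
```

```bash
python3 - <<'E'
from h import *
w=optics.get_image("wrist");cv2.imwrite("pics/w4.png",w["color"])
q=state();print(q["position"],q["wrist_force"])
E
```

```text
[ 0.46493832 -0.07122334  0.07375193] [ 0.81130955 -0.43966336 -0.13403837]
```

View pics/w4.png

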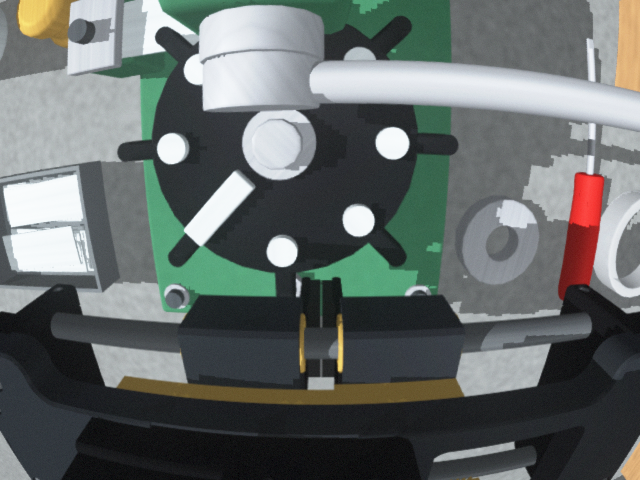

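The wheel moved exactly one click. The bar station is now on the diagonal at (205, 225), one click short. I'll retract, go back, re-enter and give an identical push, then retract.

servo_tool(deltas=[{"slide":[-0.11,-0.01,0],"rotation":[0,0,0],"gripper":0},{"slide":[-0.11,-0.01,0],"rotation":[0,0,0],"gripper":0},{"slide":[-0.11,-0.01,0],"rotation":[0,0,0],"gripper":0},{"slide":[0,0,0],"rotation":[0,0,0],"gripper":0},{"slide":[-0.03,0.35,0],"rotation":[0,0,0],"gripper":0},{"slide":[-0.03,0.35,0],"rotation":[0,0,0],"gripper":0},{"slide":[0,0,0],"rotation":[0,0,0],"gripper":0},{"slide":[0.11,0.01,0],"rotation":[0,0,0],"gripper":0},{"slide":[0.11,0.01,0],"rotation":[0,0,0],"gripper":0},{"slide":[0.11,0.01,0],"rotation":[0,0,0],"gripper":0},{"slide":[0,0,0],"rotation":[0,0,0],"gripper":0}])

```text
time: 8.7
position: [0.4622, -0.0287, 0.0738]
orientation: [0.0, 0.999, 0.041, 0.0]
wrist_force: [-0.5, -0.3, -0.2]
opening: 0.0
gripper_force: 0.0
```

```bash
python3 - <<'E'
from h import *
w=optics.get_image("wrist");cv2.imwrite("pics/w5.png",w["color"])
q=state();print(q["position"],q["wrist_force"])
for n in("bar_tab","wheel_top"): print([(np.round(k["location"][::-1]),round(k["confidence"],2),wonz(w,k["location"][::-1],.082)) for k in nets.spot_point(w,n)])
E
```

```text
[ 0.46160845 -0.0286199   0.07366598] [ 0.26893227 -0.00186366  0.49156516]
[(array([268., 258.]), 0.73, array([ 0.48314467, -0.00336815])), (array([384., 144.]), 0.28, array([ 0.53724582, -0.04868314]))]
[(array([380., 145.]), 0.81, array([ 0.53646582, -0.04732239]))]
```

servo_tool(deltas=[{"slide":[0.01,-0.086,0],"rotation":[0,0,0],"gripper":0},{"slide":[0.01,-0.086,0],"rotation":[0,0,0],"gripper":0},{"slide":[0.01,-0.086,0],"rotation":[0,0,0],"gripper":0},{"slide":[0.01,-0.086,0],"rotation":[0,0,0],"gripper":0},{"slide":[0.01,-0.086,0],"rotation":[0,0,0],"gripper":0},{"slide":[0.01,-0.086,0],"rotation":[0,0,0],"gripper":0},{"slide":[0,-0.086,0],"rotation":[0,0,0],"gripper":0},{"slide":[0,-0.086,0],"rotation":[0,0,0],"gripper":0},{"slide":[0,0,0],"rotation":[0,0,0],"gripper":0},{"slide":[-0.11,-0.01,0],"rotation":[0,0,0],"gripper":0},{"slide":[-0.11,-0.01,0],"rotation":[0,0,0],"gripper":0},{"slide":[-0.11,-0.01,0],"rotation":[0,0,0],"gripper":0},{"slide":[0,0,0],"rotation":[0,0,0],"gripper":0},{"slide":[0,0,0.5],"rotation":[0,0,0],"gripper":0},{"slide":[0,0,0.8],"rotation":[0,0,0],"gripper":0},{"slide":[0,0,0.7],"rotation":[0,0,0],"gripper":0},{"slide":[0,0,0.5],"rotation":[0,0,0],"gripper":0},{"slide":[0,0,0],"rotation":[0,0,0],"gripper":0}])

```text
time: 11.1
position: [0.447, -0.0715, 0.2261]
orientation: [0.0, 0.999, 0.041, 0.003]
wrist_force: [0.3, 0.6, 0.3]
opening: 0.0
gripper_force: 0.0
```

```bash
python3 - <<'E'
from h import *
w=optics.get_image("wrist");cv2.imwrite("pics/w6.png",w["color"])
q=state();print(q["time"],q["position"],q["wrist_force"])
for n,z in(("bar_tab",.082),("wheel_top",.082),("ball",.162)): print(n,[(np.round(k["location"][::-1]),round(k["confidence"],2),wonz(w,k["location"][::-1],z)) for k in nets.spot_point(w,n)])
E
```

```text
11.15 [ 0.44568033 -0.07144561  0.22444181] [-0.74971168  0.25427499  0.26669085]
bar_tab [(array([302., 198.]), 0.68, array([ 0.4658864 , -0.05381431])), (array([306., 120.]), 0.51, array([ 0.53121806, -0.05274285]))]
wheel_top [(array([299., 114.]), 0.64, array([ 0.53623129, -0.04631269]))]
ball [(array([523.,  93.]), 0.84, array([ 0.5680118 , -0.19610085])), (array([300., 114.]), 0.38, array([ 0.53374489, -0.05159125]))]
```

View pics/w6.png

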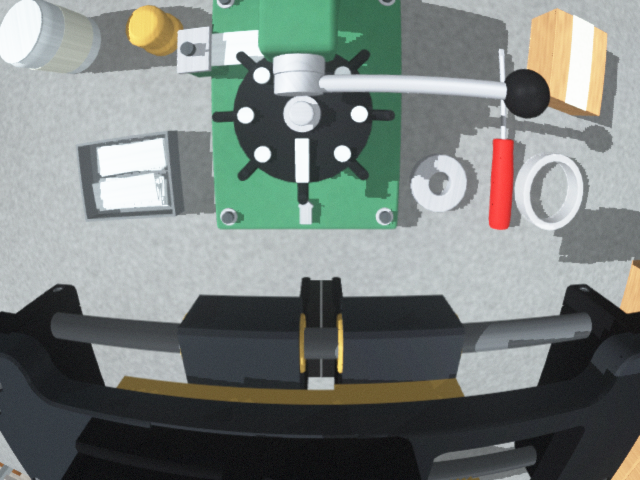

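The bar (303, 140-198) is in its click at the pointer (305, 213). Next I'll go above the ball at about (0.568, -0.198).

servo_tool(deltas=[{"slide":[0.41,-0.42,0],"rotation":[0,0,0],"gripper":0},{"slide":[0.41,-0.42,0],"rotation":[0,0,0],"gripper":0},{"slide":[0.41,-0.42,0],"rotation":[0,0,0],"gripper":0},{"slide":[0.41,-0.42,0],"rotation":[0,0,0],"gripper":0},{"slide":[0.41,-0.43,0],"rotation":[0,0,0],"gripper":0},{"slide":[0,0,0],"rotation":[0,0,0],"gripper":0},{"slide":[0,0,-0.4],"rotation":[0,0,0],"gripper":0},{"slide":[0,0,-0.2],"rotation":[0,0,0],"gripper":0},{"slide":[0,0,-0.2],"rotation":[0,0,0],"gripper":0},{"slide":[0,0,-0.2],"rotation":[0,0,0],"gripper":0},{"slide":[0,0,0],"rotation":[0,0,0],"gripper":0}])

```text
time: 12.68
position: [0.568, -0.1987, 0.1636]
orientation: [0.0, 0.999, 0.041, -0.0]
wrist_force: [-1.6, -2.6, 3.8]
opening: 0.0004
gripper_force: 1.8
```

servo_tool(deltas=[{"slide":[0,0,-0.15],"rotation":[0,0,0],"gripper":0},{"slide":[0,0,-0.15],"rotation":[0,0,0],"gripper":0},{"slide":[0,0,-0.15],"rotation":[0,0,0],"gripper":0},{"slide":[0,0,-0.15],"rotation":[0,0,0],"gripper":0},{"slide":[0,0,-0.15],"rotation":[0,0,0],"gripper":0},{"slide":[0,0,-0.05],"rotation":[0,0,0],"gripper":0},{"slide":[0,0,0],"rotation":[0,0,0],"gripper":0}])

```text
time: 13.55
position: [0.5691, -0.1995, 0.1167]
orientation: [0.001, 0.999, 0.04, 0.001]
wrist_force: [-0.6, -3.5, 7.2]
opening: 0.0001
gripper_force: 3.7
```

servo_tool(deltas=[{"slide":[0,0,-0.05],"rotation":[0,0,0],"gripper":0},{"slide":[0,0,-0.05],"rotation":[0,0,0],"gripper":0},{"slide":[0,0,-0.05],"rotation":[0,0,0],"gripper":0},{"slide":[0,0,0],"rotation":[0,0,0],"gripper":0}])

```text
time: 14.05
position: [0.5692, -0.1989, 0.1092]
orientation: [0.0, 0.999, 0.041, 0.001]
wrist_force: [-3.2, -1.4, 14.7]
opening: 0.0006
gripper_force: 7.8
```

servo_tool(deltas=[{"slide":[0,0,-0.04],"rotation":[0,0,0],"gripper":0},{"slide":[0,0,-0.03],"rotation":[0,0,0],"gripper":0},{"slide":[0,0,0],"rotation":[0,0,0],"gripper":0}])

```text
time: 14.42
position: [0.5693, -0.1988, 0.1081]
orientation: [-0.0, 0.999, 0.04, 0.002]
wrist_force: [-10.6, -0.1, 33.9]
opening: 0.0004
gripper_force: 17.0
```

The force rose to 34 N while the tool stopped moving, so the lever is firmly on its stop. I'll ease it back up, clear the ball and check.

servo_tool(deltas=[{"slide":[0,0,0.1],"rotation":[0,0,0],"gripper":0},{"slide":[0,0,0.25],"rotation":[0,0,0],"gripper":0},{"slide":[0,0,0.25],"rotation":[0,0,0],"gripper":0},{"slide":[0,0,0.25],"rotation":[0,0,0],"gripper":0},{"slide":[0,0,0.25],"rotation":[0,0,0],"gripper":0},{"slide":[0,0,0.25],"rotation":[0,0,0],"gripper":0},{"slide":[0,0,0.5],"rotation":[0,0,0],"gripper":0},{"slide":[0,0,0.5],"rotation":[0,0,0],"gripper":0},{"slide":[-0.5,0.5,0],"rotation":[0,0,0],"gripper":0},{"slide":[-0.5,0.5,0],"rotation":[0,0,0],"gripper":0},{"slide":[-0.5,0.5,0],"rotation":[0,0,0],"gripper":0},{"slide":[-0.5,0.5,0],"rotation":[0,0,0],"gripper":0},{"slide":[0,0,0],"rotation":[0,0,0],"gripper":0},{"slide":[0,0,0],"rotation":[0,0,0],"gripper":0}])

```text
time: 16.18
position: [0.4485, -0.0785, 0.2437]
orientation: [0.0, 0.999, 0.041, 0.0]
wrist_force: [-0.3, -0.3, 0.8]
opening: 0.0007
gripper_force: 0.0
```

```bash
python3 - <<'E'
from h import *
w=optics.get_image("wrist");cv2.imwrite("pics/w7.png",w["color"])
q=state();print(q["time"],q["position"],q["wrist_force"])
E
```

```text
16.225 [ 0.44875253 -0.07887469  0.24366117] [0.38252836 0.2717171  1.20349689]
```

View pics/w7.png

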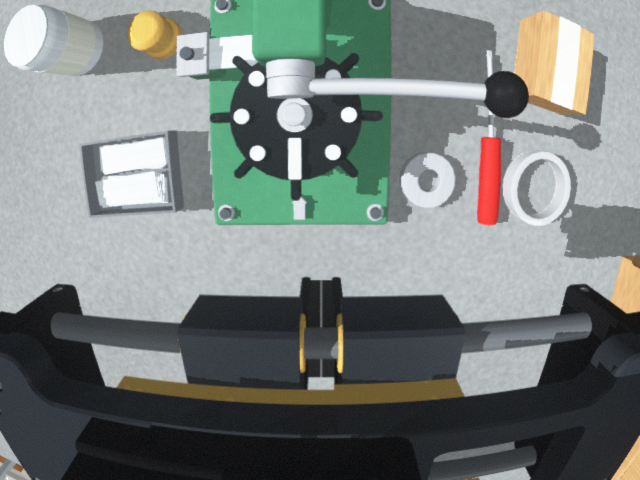

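The lever is back up with its ball at (506, 94). The bar is still at the pointer (296, 140-198), and the objects around the machine look undisturbed.

```bash
python3 -c "
from rig import job_done
print(job_done())"
```

```text
the job is handed in; nothing more can be done
None
```

I clicked the wheel two stations anticlockwise to put the bar at the pointer, pressed the lever to its stop and let it spring back up, then handed the job in at about 16 s with nothing around the machine seen to move.

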